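Make up two control-panel kits from the device stock

ROBOT

A 7-joint arm with a two-finger parallel gripper is mounted at the origin on the work surface. World frame = base frame: x ahead of the robot, y to its left, z up, the work surface at z = 0. Lengths are in m, angles in rad, forces in N, time in s.
With the tool pointing down it reaches from about 0.4 to 0.875 m from the base axis. Payload 19.3 kg.
Tool frame: the origin (TCP) lies on the mounting face of the last link; the fingertips stand 173 mm ahead of it and the grasp point (between the pads) lies 155 mm ahead of it; z points along the fingers, y is the line along which they close (so a half turn about z gives the same grasp; the last joint's range is limited). The gripper opens to 85 mm and grips with 20 to 120 N. Pads are 22 mm wide; open, the fingers measure 114 mm over their backs; the gripper's body (76 mm by 85 mm) begins 54 mm behind the grasp point. The pads swing forward as they close: fully open they stand 13 mm farther back than shut.
Start: joints at [1.102, 0.521, -0.036, 1.599, 0.021, 1.021, -0.113], TCP at [0.243, -0.576, 0.405] pointing down, gripper open.
Joint ranges: [-2.91, 2.91], [-0.3, 2.13], [-1.5, 1.42], [0.17, 2.43], [-1.26, 4.41], [0.16, 1.93], [-2.52, 2.52]. Speed limits (rad/s): [1.89, 1.89, 2.39, 2.39, 3.01, 3.01, 3.01].

INTERFACE

Orientations are given as [roll, pitch, yaw] about the fixed x, y, z axes, in that order (R = Rz(yaw) Ry(pitch) Rx(roll)).
In Python, from workcell import bot, vision gives the robot as it stands.
- The arm moves only by the shell command python3 -m creep 'ROWS' [FORCE]. ROWS is JSON, a list that holds one entry, the list of rows, each a list of 7 numbers: the opening, from -1 (shut) to 1 (fully open), then the shift along the tool's x, y, z in cm, then the turn, a rotation vector about the tool's x, y, z in rad. In form: [[[grip, tx, ty, tz, rx, ry, rz], ...]]. A call has 1 to 12 rows; each row shifts and turns the commanded pose from where the row before left it, along the tool's axes as they then stand; what a row does not reach is not made up. A row lasts 1/8 s, in which the tool goes at most 62.5 mm and 10.7 degrees, less where a joint would pass 70% of its speed; a pose out of reach is approached as far as the arm can. A call with a gripper value outside its range is refused whole. The fingers move at their own pace and stop on an object; FORCE is the grip in N (left out, the last holds). Time passes only in rows, so rows that do not move let the fingers close. It gives the time, the measured TCP pose, the force, the opening and the grip force at its end, in the units of the state.
- bot.observe(): the state, without advancing time (a new reading comes with each control period).
- vision.grab_frame(name): name is "scene" or "top"; returns a dict with "image" (384x512x3 uint8, blue, green, red), "depth" (384x512 float32, m along the optical axis (not along the pixel's ray), 0 where there is no reading), "fovy" (degrees; the focal length in pixels is half the picture's height over the tangent of half this angle, whatever the lens; pixels are square), "cx", "cy" (the principal point, pixels), "cam_to_world" (4x4, takes a point from camera to world coordinates). Camera axes: x right, y down, z forward; pixel columns grow to the right and rows downward; lengths in m; the calibration is good to about 2 mm. A picture is of the moment at which its call begins.
- bot.job_done(): hands the job in; it is judged then, once.
The state is a dict: "clock": time; "qpos": joint angles; "qd": joint speeds; "joint_efforts": joint torques, N m; "position": TCP position; "tool_rot": TCP orientation; "force": force on the tool from outside, world axes, zero at the start; "moment": the same for the moment, N m; "grip_width": finger opening in m; "finger_force": force on a finger pad.
Only numpy, scipy, OpenCV 4.12 (cv2) and the standard library are available. Lean on these libraries where they do the work, as an engineer would, in place of code of your own. Each camera call takes 0.05 s, during which the arm holds its last target. There are 200 camera calls.

TASK

Make up two kits from the row of rail devices on the bench: the motor switch with the red rotary handle and the black contactor go into the blue tray; the two-pole circuit breaker, the red plug-in relay and the green-and-yellow earth terminals go into the yellow tray. Stand every device upright on the tray floor, one to a compartment (whichever you like), setting it down rather than dropping it. The three-pole breaker and the roll of tape are not wanted: leave them where they are.

Things in the scene. Friction and masses are not known exactly. Their poses are not given: they have to be found in the camera images.
- motor_switch: Motor protection switch: light grey, 45 mm wide x 90 long x 82 high, with a red rotary handle on a yellow plate on top, standing on its back. Full length up to 50 high, then a 56 mm long middle up to 68, then the handle (33 across); sides flat up to 68. About 0.34 kg. Origin: centre of underside; x along its length, y across its width (flat grip sides face +y and -y), z up.
- contactor: Contactor: charcoal black with a white face on top, 45 mm wide x 76 long x 80 high (84 with its indicator), standing on its back. Full length up to 54 high, then a 50 mm long middle part up to 80; sides flat. About 0.32 kg. Origin: centre of underside; x along its length, y across its width (flat grip sides face +y and -y), z up.
- breaker2: Two-pole circuit breaker: light grey, two black toggles joined by a bar on top, 36 mm wide x 85 long x 64 high (72 with toggles), standing on its back. Full length up to 46 high, then a 45 mm long middle part up to 64; sides flat. About 0.24 kg. Origin: centre of underside; x along its length, y across its width (flat grip sides face +y and -y), z up.
- relay: Plug-in relay in its socket: black socket 38 mm wide x 80 long x 27 high, on it a red relay 36 wide x 42 long up to 80 mm high, centred. About 0.16 kg. Origin: centre of underside; x along its length, y across its width (flat grip sides face +y and -y), z up.
- terminals: Earth terminals: five green and yellow terminal blocks between grey end brackets on a short piece of steel rail, 44 mm wide x 62 long x 60 high; flat end brackets (50 mm long, 7.5 to 59.5 mm high) form the sides to grip. About 0.13 kg. Origin: centre of underside; x along its length, y across its width (flat grip sides face +y and -y), z up.
- blue_tray: Blue tray, 72 x 217 mm, 2 compartments centred at y = -53.5, 53.5. Fixed. Floor 4 mm thick, rim 20 mm above the bench, walls 3 mm. A compartment is 66 (x) by 104 (y) inside: devices go lengthwise along y, either way round. No room for fingers beside a device: grip its upper half, fingertips 22 mm or more above its foot. Origin: centre of underside; x across, y along the tray, z up.
- yellow_tray: Yellow tray, 72 x 324 mm, 3 compartments centred at y = -107, 0, 107. Fixed. Floor 4 mm thick, rim 20 mm above the bench, walls 3 mm. A compartment is 66 (x) by 104 (y) inside: devices go lengthwise along y, either way round. No room for fingers beside a device: grip its upper half, fingertips 22 mm or more above its foot. Origin: centre of underside; x across, y along the tray, z up.
- breaker3: Three-pole circuit breaker, not wanted: like the two-pole one but 54 mm wide, with three toggles; stands loose in the row of stock. Origin: centre of underside; x along its length, y across its width (flat grip sides face +y and -y), z up.
- tape: Roll of cream masking tape, 104 mm across, 24 high, lying loose on the bench beyond the trays; not wanted. Origin: centre of the underside.
There are look-alikes about, which are no part of the job. Leave any purple look-alike of the terminals alone.

How it is judged:
By the outcome, as a careful person would: the job done as asked, in the order asked, and still so for the second after the job is handed in, with the robot touching nothing.
It also fails if it takes over 128 s, if anything falls off the work surface, if the arm or the gripper's body presses on something with over 40 N, if the wrist force passes 120 N, or if a joint passes its speed limit or range.

## Working session

There is one attempt and no reset: what is moved stays moved. The work goes in short steps, Python scripts to look and compute and a shell command to move; the robot and the scene stay as the last step left them, time stands still between calls to the robot, and variables do not carry over. Pictures are saved under pics/ and viewed, at most 14 in all, crops included, and the job is handed in when it is done.

```bash
ls; mkdir -p pics; python3 - <<'E'
from workcell import bot, vision
import cv2,numpy as np
np.set_printoptions(precision=4,suppress=True)
s=bot.observe();print(s)
for n in("scene","top"):
    f=vision.grab_frame(n);cv2.imwrite(f"pics/{n}0.png",f["image"]);np.savez(f"{n}0.npz",**f)
    print(n,f["fovy"],f["cx"],f["cy"],f["cam_to_world"],(f["depth"]>0).mean())
E
```

```text
pics
{'clock': 0.0, 'qpos': array([ 1.1018,  0.5221, -0.0363,  1.6   ,  0.0212,  1.0211, -0.1128]), 'qd': array([-0.0009, -0.0006,  0.0014,  0.0004, -0.0003,  0.0011,  0.0019]), 'joint_efforts': array([  0.0004, -92.713 ,   1.98  , -36.9931,   0.0178,   0.0082,
        -0.0001]), 'position': array([ 0.2426, -0.5758,  0.4041]), 'tool_rot': array([-3.1404,  0.0001,  0.3988]), 'force': array([ 0.5053, -0.109 , -0.2153]), 'moment': array([ 0.0227, -0.0179,  0.0233]), 'finger_force': 0.0, 'grip_width': 0.08524065020660948}
scene 50.65332625865167 255.98096898521536 193.01624132346456 [[-0.3248  0.7438 -0.5841  1.216 ]
 [ 0.9457  0.2626 -0.1915  0.2215]
 [ 0.0109 -0.6146 -0.7888  0.8784]
 [ 0.      0.      0.      1.    ]] 0.99591064453125
top 43.48800557137865 257.0063977174981 190.5699485975119 [[-0.0259 -0.991   0.1317  0.4233]
 [-0.9996  0.0268  0.0052 -0.0046]
 [-0.0087 -0.1315 -0.9913  1.1461]
 [ 0.      0.      0.      1.    ]] 0.9962514241536459
```

View pics/scene0.png

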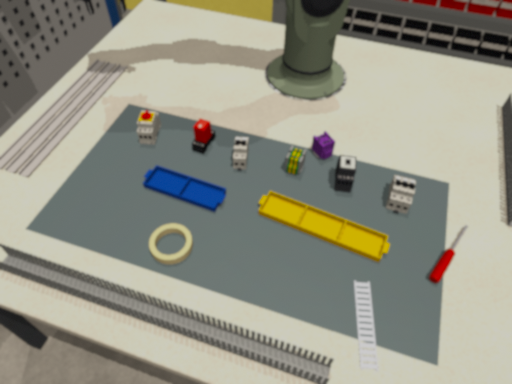

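View pics/top0.png

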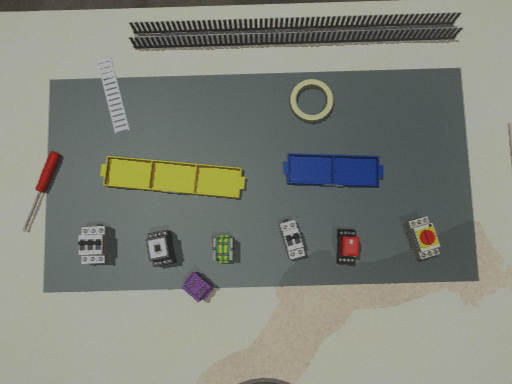

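The scene view shows the row and both trays. In the top view (left = +y) I see breaker3 (93,244), contactor (160,248), terminals (223,248), purple look-alike (197,286), breaker2 (292,239), relay (347,247) and motor switch (425,238). The yellow tray is at (173,177), the blue tray at (333,170) and the tape at (312,100).

```bash
cat > h.py <<'E'
import cv2,numpy as np
np.set_printoptions(precision=4,suppress=True)
def cloud(f):
    fl=192/np.tan(np.radians(float(f["fovy"]))/2); T=f["cam_to_world"]; d=f["depth"]
    v,u=np.mgrid[:384,:512]
    P=np.dstack([(u-f["cx"])/fl*d,(v-f["cy"])/fl*d,d])
    P=P@T[:3,:3].T+T[:3,3]; P[d==0]=np.nan
    return P
def rays(f,uv,z):
    fl=192/np.tan(np.radians(float(f["fovy"]))/2); T=f["cam_to_world"]; uv=np.asarray(uv,float)
    r=np.c_[(uv[:,0]-f["cx"])/fl,(uv[:,1]-f["cy"])/fl,np.ones(len(uv))]@T[:3,:3].T
    return T[:3,3]+r*((z-T[2,3])/r[:,2])[:,None]
def rect(xy):
    (c,s,a)=cv2.minAreaRect((np.asarray(xy)*1000).astype(np.float32))
    if s[0]<s[1]: s=s[::-1]; a+=90
    a=(a+90)%180-90
    return np.array(c)/1000,np.array(s),a
E
python3 - <<'E'
from h import *
for n in("scene","top"):
    f=dict(np.load(n+"0.npz"));P=cloud(f);z=P[...,2]
    b=(P[...,0]>.3)&(P[...,0]<.8)&(abs(P[...,1])<.5)
    print(n,"bench z",np.nanpercentile(z[b&(z<.012)],[5,50,95]))
    m=(b&(z>.027)&(z<.12)).astype(np.uint8)
    k,l,st,ce=cv2.connectedComponentsWithStats(m)
    for i in range(1,k):
        if st[i,4]<60: continue
        q=P[l==i]; zt=np.percentile(q[:,2],[50,90,98])
        c,s,a=rect(q[:,:2]); h=q[q[:,2]>zt[2]-.03]; c2,s2,a2=rect(h[:,:2])
        print(ce[i].round(),st[i,4],"z",zt,"rect",c,s.round(1),round(a,1),"| upper",c2,s2.round(1),round(a2,1))
    hsv=cv2.cvtColor(f["image"],cv2.COLOR_BGR2HSV)
    for name,lo,hi in(("blue",(105,150,60),(125,255,255)),("yellow",(18,150,80),(32,255,255))):
        m=cv2.inRange(hsv,lo,hi); cs,_=cv2.findContours(m,cv2.RETR_EXTERNAL,cv2.CHAIN_APPROX_NONE)
        for c in cs:
            if cv2.contourArea(c)<1500: continue
            M=np.zeros_like(m);cv2.drawContours(M,[c],-1,1,-1); zz=z[M>0]
            uv=c[:,0]; W=rays(f,uv,.02); x=b[uv[:,1],uv[:,0]].mean()
            q=P[(M>0)&(z>.014)]
            print(name,uv.mean(0),"z",np.nanpercentile(zz,[5,30,90,97]),rect(W[:,:2]),"depth",rect(q[:,:2]))
E
```

```text
scene bench z [-0.0026  0.0002  0.0042]
[147. 124.] 501 z [0.0564 0.0736 0.0811] rect [ 0.4567 -0.3747] [93.7 47.7] 15.5 | upper [ 0.4588 -0.3732] [85.2 46.7] 14.2
[202. 132.] 373 z [0.0639 0.0806 0.0824] rect [ 0.4423 -0.2026] [77.5 38.1] -2.6 | upper [ 0.441  -0.2026] [46.4 36.9] -3.1
[323. 143.] 362 z [0.0537 0.0587 0.0613] rect [0.361  0.1427] [58.6 46. ] 50.2 | upper [0.361  0.1427] [58.6 46. ] 50.2
[240. 150.] 346 z [0.0545 0.0665 0.0719] rect [ 0.4592 -0.077 ] [87.8 35.8] 14.4 | upper [ 0.4587 -0.0772] [86.9 35.7] 14.6
[295. 159.] 351 z [0.0538 0.0593 0.0613] rect [0.446  0.0805] [58.2 44. ] -2.5 | upper [0.4459 0.0805] [58. 44.] -2.4
[345. 171.] 562 z [0.0702 0.0817 0.0836] rect [0.4488 0.2225] [79.6 45. ] 10.0 | upper [0.4476 0.2222] [77.2 44.7] 10.0
[401. 191.] 666 z [0.0535 0.0668 0.0721] rect [0.4588 0.3771] [89.7 54.4] 0.9 | upper [0.4583 0.3771] [88.7 54.4] 1.0
blue [184.4348 187.538 ] z [0.0011 0.0033 0.0188 0.0206] (array([ 0.6258, -0.1802]), array([235.4241,  78.2756]), 86.67412567138672) depth (array([ 0.623 , -0.1813]), array([235.3235,  77.1667]), 86.6655197143554
[... 828 characters left out ...]
r [0.4438 0.2231] [75.6 46.2] 10.4
[223. 249.] 520 z [0.0557 0.0598 0.0623] rect [0.4389 0.081 ] [61.8 44. ] -2.7 | upper [0.4389 0.081 ] [61.6 44. ] -2.7
[197. 286.] 553 z [0.0556 0.0596 0.0614] rect [0.3561 0.1412] [62.  44.4] 48.9 | upper [0.3559 0.141 ] [61.5 44.4] 48.9
blue [333.5385 169.3765] z [0.0004 0.003  0.0186 0.0212] (array([ 0.6185, -0.1797]), array([232.3309,  72.8465]), 86.68891906738281) depth (array([ 0.6194, -0.1802]), array([233.1391,  72.7979]), 86.49327087402344)
yellow [170.7609 176.5948] z [0.0002 0.0029 0.0178 0.021 ] (array([0.6117, 0.2016]), array([340.4504,  72.678 ]), 83.238037109375) depth (array([0.6127, 0.2022]), array([341.6422,  71.6774]), 83.31512451171875)
```

```bash
cat > to.py <<'E'
# to.py x y z yawdeg : shift in present tool axes (cm), then turn about tool z
import sys
from h import *
from workcell import bot
from scipy.spatial.transform import Rotation as R
s=bot.observe(); x,y,z,w=map(float,sys.argv[1:5])
r=R.from_euler('xyz',s["tool_rot"]); d=(r.inv().apply(np.array([x,y,z])-s["position"]))*100
t=R.from_euler('xyz',[np.pi,0,np.radians(w)]); v=(r.inv()*t).as_rotvec()
print("t",s["clock"],"pos",s["position"],"yaw",np.degrees(s["tool_rot"][2]).round(2),"F",s["force"],"w",round(s["grip_width"],4),round(s["finger_force"],1),"q",s["qpos"])
print("shift cm",d,"rotvec",v, "shift after turn",t.inv().apply(np.array([x,y,z])-s["position"])*100)
E
python3 to.py .454 -.374 .33 14.3
```

```text
t 0.1 pos [ 0.2426 -0.5759  0.4042] yaw 22.85 F [-0.283   0.1965 -0.5057] w 0.0856 0.0 q [ 1.1018  0.5219 -0.0364  1.5999  0.0212  1.0211 -0.1128]
shift cm [ 27.3173 -10.3879   7.4287] rotvec [-0.0009  0.0001  0.1492] shift after turn [ 25.4682 -14.3401   7.4205]
```

```bash
python3 -m creep '[[[1,3.9,-1.5,1,0,0,0],[1,3.9,-1.5,1,0,0,0],[1,3.9,-1.5,1,0,0,0],[1,3.9,-1.5,1,0,0,0],[1,3.9,-1.5,1,0,0,0],[1,3.9,-1.5,1,0,0,0],[1,3.9,-1.4,1.4,0,0,0],[1,0,0,0,0,0,0.15],[1,0,0,0,0,0,0]]]' 60; python3 to.py .454 -.374 .199 14.3
```

```text
clock: 1.23
position: [0.454, -0.3738, 0.3304]
tool_rot: [-3.141, 0.001, 0.25]
force: [-0.5, -0.6, -0.9]
grip_width: 0.0857
finger_force: 0.0
t 1.225 pos [ 0.454  -0.3738  0.3304] yaw 14.32 F [-0.5274 -0.5938 -0.8923] w 0.0857 0.0 q [ 0.6142  0.5509 -0.0371  1.7681  0.027   0.8238 -0.7567]
shift cm [ 0.0046  0.0178 13.1387] rotvec [-0.0003  0.0008  0.0003] shift after turn [-0.0053  0.0142 13.1387]
```

```bash
python3 -m creep '[[[1,0,0,3.5,0,0,0],[1,0,0,3.5,0,0,0],[1,0,0,3.5,0,0,0],[1,0,0,1.6,0,0,0],[1,0,0,1,0,0,0],[1,0,0,0,0,0,0],[-1,0,0,0,0,0,0],[-1,0,0,0,0,0,0],[-1,0,0,0,0,0,0],[-1,0,0,0,0,0,0],[-1,0,0,0,0,0,0],[-1,0,0,0,0,0,0]]]' 60; python3 to.py .454 -.374 .32 14.3
```

```text
clock: 2.72
position: [0.454, -0.3742, 0.2005]
tool_rot: [3.141, -0.001, 0.249]
force: [-1.9, 1.0, 8.9]
grip_width: 0.0449
finger_force: 61.3
t 2.725 pos [ 0.454  -0.3742  0.2005] yaw 14.27 F [-1.9043  1.0195  8.9344] w 0.0449 61.3 q [ 0.6128  0.7442 -0.0349  1.8278  0.0438  0.5695 -0.7715]
shift cm [  0.0064  -0.0105 -11.9486] rotvec [ 0.0006 -0.0005 -0.0006] shift after turn [  0.0001  -0.0176 -11.9486]
```

```bash
python3 -m creep '[[[-1,0,0,-1.5,0,0,0],[-1,0,0,-3.5,0,0,0],[-1,0,0,-3.5,0,0,0],[-1,0,0,-3.5,0,0,0],[-1,0,0,0,0,0,0]]]'; python3 to.py .6163 -.2334 .32 86.6
```

```text
clock: 3.35
position: [0.4542, -0.3745, 0.3229]
tool_rot: [3.138, -0.003, 0.249]
force: [0.5, 0.7, -4.5]
grip_width: 0.0446
finger_force: 62.5
t 3.35 pos [ 0.4542 -0.3745  0.3229] yaw 14.25 F [ 0.5342  0.6588 -4.5047] w 0.0446 62.5 q [ 0.6157  0.5604 -0.0382  1.7743  0.0285  0.8027 -0.7585]
shift cm [19.1826 -9.6868  0.3121] rotvec [ 0.005  -0.0003 -1.2628] shift after turn [15.045  15.345   0.2891]
```

```bash
python3 -m creep '[[[-1,3.2,-1.6,0,0,0,0],[-1,3.2,-1.6,0,0,0,0],[-1,3.2,-1.6,0,0,0,0],[-1,3.2,-1.6,0,0,0,0],[-1,3.2,-1.6,0,0,0,0],[-1,3.2,-1.7,0,0,0,0],[-1,0,0,0,0,0,-0.18],[-1,0,0,0,0,0,-0.18],[-1,0,0,0,0,0,-0.18],[-1,0,0,0,0,0,-0.18],[-1,0,0,0,0,0,-0.18],[-1,0,0,0,0,0,-0.18]]]'; python3 -m creep '[[[-1,0,0,0,0,0,-0.18],[-1,0,0,0,0,0,0],[-1,0,0,0,0,0,0]]]';python3 to.py .6163 -.2334 .2045 86.6
```

```text
clock: 4.85
position: [0.6157, -0.2327, 0.3189]
tool_rot: [-3.14, -0.0, 1.335]
force: [-0.8, 0.0, -3.4]
grip_width: 0.0446
finger_force: 62.2
clock: 5.22
position: [0.6159, -0.2329, 0.3193]
tool_rot: [-3.141, -0.0, 1.504]
force: [0.4, 1.0, -2.5]
grip_width: 0.0443
finger_force: 62.2
t 5.225 pos [ 0.6159 -0.2329  0.3193] yaw 86.2 F [ 0.3739  0.9877 -2.5396] w 0.0443 62.2 q [ 0.4995  0.6864 -0.3578  1.5654  0.2781  0.9412 -0.0151]
shift cm [-0.0521  0.0518 11.4788] rotvec [-0.0007 -0.0002 -0.007 ] shift after turn [-0.05    0.0433 11.4788]
```

```bash
python3 -m creep '[[[-1,0,0,3.5,0,0,0],[-1,0,0,3.5,0,0,0],[-1,0,0,2,0,0,0],[-1,0,0,1,0,0,0],[-1,0,0,0.7,0,0,0],[-1,0,0,0.4,0,0,0],[-1,0,0,0.2,0,0,0],[-1,0,0,0,0,0,0]]]';python3 to.py .6163 -.2334 .2045 86.6
```

```text
clock: 6.22
position: [0.6162, -0.2329, 0.207]
tool_rot: [3.141, 0.0, 1.509]
force: [-0.8, 1.2, -3.6]
grip_width: 0.0443
finger_force: 62.2
t 6.225 pos [ 0.6162 -0.2329  0.207 ] yaw 86.44 F [-0.7855  1.2375 -3.5617] w 0.0443 62.2 q [ 0.4722  0.8301 -0.3148  1.616   0.3419  0.75   -0.0609]
shift cm [-0.0505  0.0179  0.2497] rotvec [ 0.0003  0.0001 -0.0028] shift after turn [-0.0506  0.0178  0.2497]
```

```bash
for i in 1 2; do python3 -m creep '[[[-1,0,0,0.1,0,0,0],[-1,0,0,0.05,0,0,0],[-1,0,0,0,0,0,0]]]'|grep -E "pos|^force"; done
```

```text
position: [0.6161, -0.2328, 0.2052]
force: [-0.0, 0.0, -3.1]
position: [0.6161, -0.2328, 0.2045]
force: [-4.9, 1.1, 11.8]
```

```bash
python3 -m creep '[[[0.4,0,0,0,0,0,0],[0.4,0,0,0,0,0,0],[0.4,0,0,0,0,0,0],[0.4,0,0,0,0,0,0],[0.4,0,0,-1,0,0,0],[0.4,0,0,-3,0,0,0],[1,0,0,-4,0,0,0],[1,0,0,-4,0,0,0],[1,0,0,0,0,0,0]]]'; python3 to.py .445 .223 .33 10; python3 - <<'E'
from workcell import vision
import cv2
f=vision.grab_frame("top");cv2.imwrite("pics/t1.png",cv2.resize(f["image"][130:290,60:480],None,fx=1.9,fy=1.9))
E
```

```text
clock: 8.1
position: [0.6168, -0.233, 0.3276]
tool_rot: [3.136, 0.001, 1.509]
force: [-0.5, 0.3, 0.0]
grip_width: 0.0853
finger_force: 0.0
t 8.1 pos [ 0.6168 -0.233   0.3276] yaw 86.43 F [-0.5312  0.2769  0.0328] w 0.0853 0.0 q [ 0.5022  0.6771 -0.3625  1.5596  0.2773  0.9504 -0.0102]
shift cm [ 44.4407 -19.9786  -0.4079] rotvec [ 0.0054 -0.0023  1.334 ] shift after turn [ -8.997  -47.8883  -0.2401]
```

View pics/t1.png

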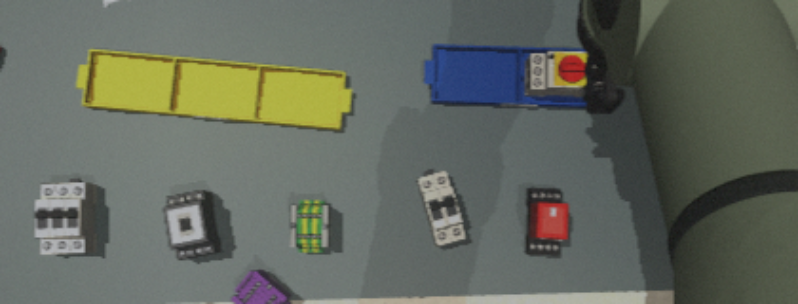

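The picture shows the motor switch standing in the right-hand blue compartment (crop 560,70), with the rest unmoved. Next is the contactor.

```bash
python3 -m creep '[[[1,4,-1.8,0,0,0,0],[1,4,-1.8,0,0,0,0],[1,4,-1.8,0,0,0,0],[1,4,-1.8,0,0,0,0],[1,4,-1.8,0,0,0,0],[1,4,-1.8,0,0,0,0],[1,4,-1.8,0,0,0,0],[1,4,-1.8,0,0,0,0],[1,4,-1.8,0,0,0,0],[1,4,-1.8,0,0,0,0],[1,4.4,-2,0,0,0,0]]]'; python3 -m creep '[[[1,0,0,0,0,0,0.18],[1,0,0,0,0,0,0.18],[1,0,0,0,0,0,0.18],[1,0,0,0,0,0,0.18],[1,0,0,0,0,0,0.18],[1,0,0,0,0,0,0.18],[1,0,0,0,0,0,0.18],[1,0,0,0,0,0,0.07],[1,0,0,0,0,0,0]]]';python3 to.py .445 .223 .199 10
```

```text
clock: 9.52
position: [0.4432, 0.2236, 0.3232]
tool_rot: [-3.141, 0.001, 1.508]
force: [1.2, 0.5, -0.1]
grip_width: 0.0856
finger_force: 0.0
clock: 10.65
position: [0.4437, 0.2227, 0.3232]
tool_rot: [3.141, 0.001, 0.18]
force: [0.1, 0.4, -0.6]
grip_width: 0.0854
finger_force: 0.0
t 10.65 pos [0.4437 0.2227 0.3232] yaw 10.29 F [ 0.144   0.3975 -0.5629] w 0.0854 0.0 q [-0.5093  0.4359 -0.0975  2.0065  0.0638  0.703  -2.0376]
shift cm [ 0.1411 -0.0098 12.4238] rotvec [0.0005 0.0009 0.005 ] shift after turn [ 0.13   -0.0042 12.4239]
```

```bash
python3 -m creep '[[[1,0.1,0,3.5,0,0,0],[1,0,0,3.5,0,0,0],[1,0,0,3,0,0,0],[1,0,0,1.5,0,0,0],[1,0,0,0.9,0,0,0],[1,0,0,0,0,0,0],[-1,0,0,0,0,0,0],[-1,0,0,0,0,0,0],[-1,0,0,0,0,0,0],[-1,0,0,0,0,0,0],[-1,0,0,0,0,0,0],[-1,0,0,0,0,0,0]]]' 60; python3 to.py .445 .223 .199 10; python3 -m creep '[[[-1,0,0,-1.5,0,0,0],[-1,0,0,-3.5,0,0,0],[-1,0,0,-3.5,0,0,0],[-1,0,0,-3.5,0,0,0],[-1,0,0,0,0,0,0]]]'; python3 to.py .6227 -.1266 .32 86.6
```

```text
clock: 12.15
position: [0.4451, 0.2232, 0.2004]
tool_rot: [-3.141, -0.001, 0.179]
force: [-1.1, 0.2, 8.2]
grip_width: 0.0443
finger_force: 45.3
t 12.15 pos [0.4451 0.2232 0.2004] yaw 10.25 F [-1.1007  0.2445  8.1845] w 0.0443 45.3 q [-0.5305  0.6566 -0.071   2.0641  0.1054  0.4231 -2.0747]
shift cm [-0.0141  0.0135  0.1367] rotvec [-0.0006 -0.001   0.0044] shift after turn [-0.0139  0.0135  0.1367]
clock: 12.78
position: [0.4453, 0.2229, 0.3226]
tool_rot: [-3.14, -0.004, 0.178]
force: [0.3, 0.0, -2.8]
grip_width: 0.0444
finger_force: 49.3
t 12.775 pos [0.4453 0.2229 0.3226] yaw 10.22 F [ 0.2927  0.0107 -2.7606] w 0.0444 49.3 q [-0.5057  0.4379 -0.1005  2.0052  0.0668  0.6971 -2.0401]
shift cm [11.2498 37.5489  0.2515] rotvec [ 0.0015 -0.0046 -1.333 ] shift after turn [-33.8415  19.7794   0.2623]
```

```bash
python3 -m creep '[[[-1,1.1,3.7,0,0,0,0],[-1,1.1,3.7,0,0,0,0],[-1,1.1,3.7,0,0,0,0],[-1,1.1,3.7,0,0,0,0],[-1,1.1,3.7,0,0,0,0],[-1,1.1,3.7,0,0,0,0],[-1,1.1,3.7,0,0,0,0],[-1,1.1,3.7,0,0,0,0],[-1,1.1,3.7,0,0,0,0],[-1,1.3,4.2,0,0,0,0]]]'; python3 -m creep '[[[-1,0,0,0,0,0,-0.18],[-1,0,0,0,0,0,-0.18],[-1,0,0,0,0,0,-0.18],[-1,0,0,0,0,0,-0.18],[-1,0,0,0,0,0,-0.18],[-1,0,0,0,0,0,-0.18],[-1,0,0,0,0,0,-0.18],[-1,0,0,0,0,0,-0.07],[-1,0,0,0,0,0,0]]]';python3 to.py .6227 -.1266 .2044 86.6
```

```text
clock: 14.02
position: [0.622, -0.1271, 0.319]
tool_rot: [-3.141, 0.001, 0.179]
force: [1.0, 0.8, -3.2]
grip_width: 0.0443
finger_force: 49.3
clock: 15.15
position: [0.6215, -0.1264, 0.319]
tool_rot: [-3.14, -0.0, 1.508]
force: [0.3, -0.2, -2.7]
grip_width: 0.0446
finger_force: 49.5
t 15.15 pos [ 0.6215 -0.1264  0.319 ] yaw 86.4 F [ 0.2821 -0.1773 -2.6574] w 0.0446 49.5 q [ 0.372   0.6575 -0.4019  1.6338  0.3061  0.9144 -0.2062]
shift cm [-0.0143  0.1306 11.4625] rotvec [-0.0012 -0.0003 -0.0034] shift after turn [-0.0111  0.1164 11.4627]
```

```bash
python3 -m creep '[[[-1,0,0.1,3.5,0,0,0],[-1,0,0,3.5,0,0,0],[-1,0,0,2,0,0,0],[-1,0,0,1,0,0,0],[-1,0,0,0.7,0,0,0],[-1,0,0,0.4,0,0,0],[-1,0,0,0.2,0,0,0],[-1,0,0,0,0,0,0]]]'; for i in 1 2; do python3 -m creep '[[[-1,0,0,0.1,0,0,0],[-1,0,0,0,0,0,0]]]'|grep -E "pos|^force"; done
```

```text
clock: 16.15
position: [0.623, -0.1263, 0.207]
tool_rot: [3.141, 0.0, 1.509]
force: [-0.5, -0.5, -3.1]
grip_width: 0.0449
finger_force: 49.5
position: [0.6229, -0.1263, 0.2058]
force: [-0.3, -0.8, -3.3]
position: [0.6229, -0.1263, 0.2047]
force: [0.2, -0.6, -2.3]
```

```bash
python3 -m creep '[[[-1,0,0,0.1,0,0,0],[-1,0,0,0,0,0,0]]]'|grep -E "pos|^force"; python3 -m creep '[[[-1,0,0,0,0,0,0]]]'|grep -E "pos|^force"
```

```text
position: [0.6229, -0.1263, 0.2045]
force: [-5.3, -0.6, 11.2]
position: [0.6229, -0.1263, 0.2045]
force: [-5.6, 1.2, 11.8]
```

Seated. Release, then on to breaker2 (0.457, -0.077, yaw 14.5°).

```bash
python3 -m creep '[[[0.4,0,0,0,0,0,0],[0.4,0,0,0,0,0,0],[0.4,0,0,0,0,0,0],[0.4,0,0,0,0,0,0],[0.4,0,0,-1,0,0,0],[0.4,0,0,-3,0,0,0],[1,0,0,-4,0,0,0],[1,0,0,-4,0,0,0],[1,0,0,0,0,0,0]]]'; python3 to.py .457 -.077 .33 14.5
```

```text
clock: 18.15
position: [0.6235, -0.1263, 0.3275]
tool_rot: [3.136, 0.001, 1.509]
force: [-0.4, 0.6, -0.5]
grip_width: 0.0852
finger_force: 0.0
t 18.15 pos [ 0.6235 -0.1263  0.3275] yaw 86.44 F [-0.4365  0.6146 -0.4834] w 0.0852 0.0 q [ 0.3737  0.649  -0.4061  1.6251  0.3045  0.9251 -0.2041]
shift cm [  3.8873 -16.9258  -0.3462] rotvec [ 0.005  -0.0028  1.2555] shift after turn [-14.8877  -8.9447  -0.2538]
```

```bash
python3 -m creep '[[[1,0.8,-3.4,0,0,0,0],[1,0.8,-3.4,0,0,0,0],[1,0.8,-3.4,0,0,0,0],[1,0.8,-3.4,0,0,0,0],[1,0.7,-3.3,0,0,0,0]]]'; python3 -m creep '[[[1,0,0,0,0,0,0.18],[1,0,0,0,0,0,0.18],[1,0,0,0,0,0,0.18],[1,0,0,0,0,0,0.18],[1,0,0,0,0,0,0.18],[1,0,0,0,0,0,0.18],[1,0,0,0,0,0,0.18],[1,0,0,0,0,0,0]]]';python3 to.py .457 -.077 .199 14.5
python3 - <<'E'
from workcell import vision
import cv2
f=vision.grab_frame("scene");cv2.imwrite("pics/s2.png",cv2.resize(f["image"][90:280,100:440],None,fx=2.2,fy=2.2))
E
```

```text
clock: 18.77
position: [0.4553, -0.0765, 0.3236]
tool_rot: [-3.141, 0.0, 1.509]
force: [1.3, 0.9, 0.0]
grip_width: 0.0853
finger_force: 0.0
clock: 19.77
position: [0.4565, -0.0766, 0.3236]
tool_rot: [3.141, 0.0, 0.25]
force: [-0.3, -0.5, 0.3]
grip_width: 0.0857
finger_force: 0.0
t 19.775 pos [ 0.4565 -0.0766  0.3236] yaw 14.33 F [-0.2696 -0.4599  0.3244] w 0.0857 0.0 q [ 0.1448  0.391  -0.134   2.0865  0.0825  0.6692 -1.3646]
shift cm [ 0.0417  0.0452 12.4629] rotvec [ 0.0001  0.0003 -0.003 ] shift after turn [ 0.0374  0.0469 12.4629]
```

View pics/s2.png

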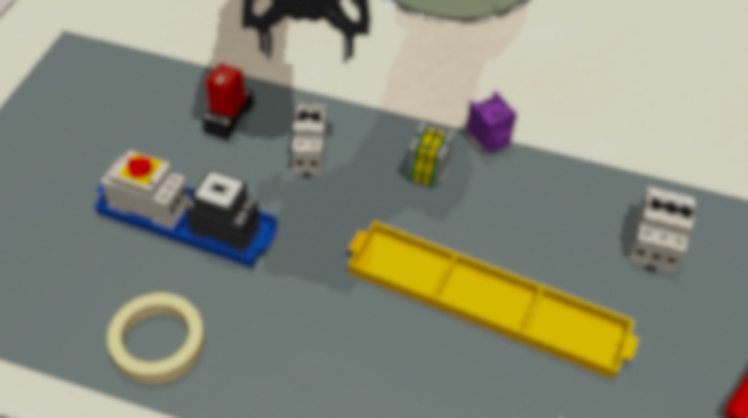

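Motor switch (crop 143,185) and contactor (222,210) both stand upright in the blue tray. The gripper hovers over breaker2.

```bash
python3 -m creep '[[[1,0,0,3.5,0,0,0],[1,0,0,3.5,0,0,0],[1,0,0,3,0,0,0],[1,0,0,1.5,0,0,0],[1,0,0,1,0,0,0],[1,0,0,0,0,0,0],[-1,0,0,0,0,0,0],[-1,0,0,0,0,0,0],[-1,0,0,0,0,0,0],[-1,0,0,0,0,0,0],[-1,0,0,0,0,0,0],[-1,0,0,0,0,0,0]]]' 60; python3 to.py .457 -.077 .199 14.5; python3 -m creep '[[[-1,0,0,-1.5,0,0,0],[-1,0,0,-3.5,0,0,0],[-1,0,0,-3.5,0,0,0],[-1,0,0,-3.5,0,0,0],[-1,0,0,0,0,0,0]]]'; python3 to.py .6003 .0958 .32 83.2
```

```text
clock: 21.32
position: [0.4568, -0.0769, 0.1993]
tool_rot: [3.141, -0.001, 0.249]
force: [-2.1, 0.5, 10.6]
grip_width: 0.0358
finger_force: 59.3
t 21.325 pos [ 0.4568 -0.0769  0.1993] yaw 14.26 F [-2.0524  0.5374 10.6415] w 0.0358 59.3 q [ 0.106   0.6296 -0.0879  2.1508  0.1452  0.3657 -1.4227]
shift cm [0.0183 0.0173 0.0271] rotvec [ 0.0003 -0.0008 -0.0042] shift after turn [0.0183 0.0174 0.0271]
clock: 21.95
position: [0.4569, -0.077, 0.3214]
tool_rot: [3.14, -0.004, 0.249]
force: [-0.4, -0.4, -3.2]
grip_width: 0.0354
finger_force: 60.7
t 21.95 pos [ 0.4569 -0.077   0.3214] yaw 14.24 F [-0.3718 -0.36   -3.2379] w 0.0354 60.7 q [ 0.1504  0.3945 -0.1401  2.0887  0.0884  0.6592 -1.3711]
shift cm [ 18.147  -13.2247   0.2007] rotvec [ 0.0039 -0.0028 -1.2036] shift after turn [18.8577 12.1907  0.1442]
```

```bash
python3 -m creep '[[[-1,3,-2.2,0,0,0,0],[-1,3,-2.2,0,0,0,0],[-1,3,-2.2,0,0,0,0],[-1,3,-2.2,0,0,0,0],[-1,3,-2.2,0,0,0,0],[-1,3.2,-2.2,0,0,0,0]]]'; python3 -m creep '[[[-1,0,0,0,0,0,-0.18],[-1,0,0,0,0,0,-0.18],[-1,0,0,0,0,0,-0.18],[-1,0,0,0,0,0,-0.18],[-1,0,0,0,0,0,-0.18],[-1,0,0,0,0,0,-0.18],[-1,0,0,0,0,0,-0.12],[-1,0,0,0,0,0,0]]]';python3 to.py .6003 .0958 .2033 83.2
```

```text
clock: 22.7
position: [0.6008, 0.0968, 0.3179]
tool_rot: [3.142, 0.001, 0.249]
force: [0.4, -0.8, -2.0]
grip_width: 0.0355
finger_force: 60.7
clock: 23.7
position: [0.6003, 0.0956, 0.318]
tool_rot: [-3.14, 0.0, 1.448]
force: [0.2, -0.5, -1.9]
grip_width: 0.0354
finger_force: 60.5
t 23.7 pos [0.6003 0.0956 0.318 ] yaw 82.96 F [ 0.2196 -0.5141 -1.8528] w 0.0354 60.5 q [ 0.0481  0.6276 -0.4459  1.7071  0.333   0.884  -0.6602]
shift cm [ 0.0249  0.0164 11.4685] rotvec [-0.0013  0.0001 -0.0043] shift after turn [ 0.0242  0.0012 11.4686]
```

```bash
python3 -m creep '[[[-1,0,0,3.5,0,0,0],[-1,0,0,3.5,0,0,0],[-1,0,0,2,0,0,0],[-1,0,0,1,0,0,0],[-1,0,0,0.7,0,0,0],[-1,0,0,0.4,0,0,0],[-1,0,0,0.2,0,0,0],[-1,0,0,0,0,0,0]]]'; python3 -m creep '[[[-1,0,0,0.1,0,0,0],[-1,0,0,0.1,0,0,0],[-1,0,0,0,0,0,0]]]'|grep -E "pos|^force"; python3 -m creep '[[[-1,0,0,0.1,0,0,0],[-1,0,0,0,0,0,0]]]'|grep -E "pos|^force"
```

```text
clock: 24.7
position: [0.6006, 0.0959, 0.206]
tool_rot: [3.141, -0.0, 1.449]
force: [-0.0, -0.2, -2.7]
grip_width: 0.0355
finger_force: 60.6
position: [0.6005, 0.0959, 0.2037]
force: [1.1, -0.2, -3.2]
position: [0.6005, 0.0959, 0.2033]
force: [-4.2, -1.1, 9.9]
```

Seated. Release, then the relay (0.439, -0.2025, yaw -3.7°).

```bash
python3 -m creep '[[[0.4,0,0,0,0,0,0],[0.4,0,0,0,0,0,0],[0.4,0,0,0,0,0,0],[0.4,0,0,0,0,0,0],[0.4,0,0,-1,0,0,0],[0.4,0,0,-3,0,0,0],[1,0,0,-4,0,0,0],[1,0,0,-4,0,0,0],[1,0,0,0,0,0,0]]]'; python3 to.py .439 -.2025 .33 -3.7
```

```text
clock: 26.45
position: [0.6011, 0.0961, 0.3263]
tool_rot: [3.137, -0.001, 1.449]
force: [0.1, -0.2, -0.1]
grip_width: 0.0851
finger_force: 0.0
t 26.45 pos [0.6011 0.0961 0.3263] yaw 83.0 F [ 0.0791 -0.1561 -0.1327] w 0.0851 0.0 q [ 0.0513  0.6175 -0.4514  1.7012  0.331   0.8939 -0.658 ]
shift cm [-31.6103 -12.4487  -0.4766] rotvec [ 0.0029 -0.005   1.5131] shift after turn [-14.2517  30.8409  -0.3679]
```

```bash
python3 -m creep '[[[1,-3.5,-1.4,0,0,0,0],[1,-3.5,-1.4,0,0,0,0],[1,-3.5,-1.4,0,0,0,0],[1,-3.5,-1.4,0,0,0,0],[1,-3.5,-1.4,0,0,0,0],[1,-3.5,-1.4,0,0,0,0],[1,-3.5,-1.4,0,0,0,0],[1,-3.5,-1.4,0,0,0,0],[1,-3.6,-1.2,0,0,0,0]]]'; python3 -m creep '[[[1,0,0,0,0,0,0.18],[1,0,0,0,0,0,0.18],[1,0,0,0,0,0,0.18],[1,0,0,0,0,0,0.18],[1,0,0,0,0,0,0.18],[1,0,0,0,0,0,0.18],[1,0,0,0,0,0,0.18],[1,0,0,0,0,0,0.18],[1,0,0,0,0,0,0.07],[1,0,0,0,0,0,0]]]';python3 to.py .439 -.2025 .207 -3.7
```

```text
clock: 27.58
position: [0.4381, -0.2036, 0.3226]
tool_rot: [-3.141, -0.0, 1.449]
force: [0.4, -0.5, -0.3]
grip_width: 0.0853
finger_force: 0.0
clock: 28.82
position: [0.4389, -0.2025, 0.3226]
tool_rot: [-3.142, 0.0, -0.06]
force: [-0.5, 0.4, 0.0]
grip_width: 0.0852
finger_force: 0.0
t 28.825 pos [ 0.4389 -0.2025  0.3226] yaw -3.46 F [-0.4542  0.4436  0.0042] w 0.0852 0.0 q [ 0.3653  0.4188 -0.0712  2.0405  0.046   0.6842 -1.3667]
shift cm [ 0.0152 -0.0004 11.5577] rotvec [-0.      0.0004  0.0042] shift after turn [ 0.0105 -0.0005 11.5577]
```

```bash
python3 -m creep '[[[1,0,0,3.5,0,0,0],[1,0,0,3.5,0,0,0],[1,0,0,2.5,0,0,0],[1,0,0,1.2,0,0,0],[1,0,0,0.8,0,0,0],[1,0,0,0,0,0,0],[-1,0,0,0,0,0,0],[-1,0,0,0,0,0,0],[-1,0,0,0,0,0,0],[-1,0,0,0,0,0,0],[-1,0,0,0,0,0,0],[-1,0,0,0,0,0,0]]]' 40; python3 to.py .439 -.2025 .207 -3.7; python3 -m creep '[[[-1,0,0,-1.5,0,0,0],[-1,0,0,-3.5,0,0,0],[-1,0,0,-3.5,0,0,0],[-1,0,0,-3,0,0,0],[-1,0,0,0,0,0,0]]]'; python3 to.py .613 .202 .325 83.2
```

```text
clock: 30.32
position: [0.4391, -0.2027, 0.2081]
tool_rot: [3.141, -0.001, -0.061]
force: [0.2, 1.4, 7.1]
grip_width: 0.0352
finger_force: 45.8
t 30.325 pos [ 0.4391 -0.2027  0.2081] yaw -3.5 F [0.2117 1.4067 7.0705] w 0.0352 45.8 q [ 0.3503  0.6289 -0.0534  2.0991  0.0781  0.4146 -1.3962]
shift cm [-0.0151 -0.0213  0.1065] rotvec [ 0.0002 -0.0007  0.0035] shift after turn [-0.0151 -0.0213  0.1066]
clock: 30.95
position: [0.4392, -0.2029, 0.3253]
tool_rot: [3.14, -0.004, -0.061]
force: [0.1, -1.1, -2.8]
grip_width: 0.0356
finger_force: 45.1
t 30.95 pos [ 0.4392 -0.2029  0.3253] yaw -3.52 F [ 0.1481 -1.069  -2.8363] w 0.0356 45.1 q [ 0.368   0.4141 -0.0739  2.0388  0.0472  0.6863 -1.3684]
shift cm [ 14.861  -41.4807   0.0377] rotvec [ 0.0038 -0.0022 -1.5136] shift after turn [42.2622 12.4661  0.0274]
```

```bash
python3 -m creep '[[[-1,1.3,-3.8,0,0,0,0],[-1,1.3,-3.8,0,0,0,0],[-1,1.3,-3.8,0,0,0,0],[-1,1.3,-3.8,0,0,0,0],[-1,1.3,-3.8,0,0,0,0],[-1,1.3,-3.8,0,0,0,0],[-1,1.4,-3.8,0,0,0,0],[-1,1.4,-3.8,0,0,0,0],[-1,1.4,-3.8,0,0,0,0],[-1,1.4,-3.8,0,0,0,0],[-1,1.4,-3.5,0,0,0,0]]]'; python3 -m creep '[[[-1,0,0,0,0,0,-0.18],[-1,0,0,0,0,0,-0.18],[-1,0,0,0,0,0,-0.18],[-1,0,0,0,0,0,-0.18],[-1,0,0,0,0,0,-0.18],[-1,0,0,0,0,0,-0.18],[-1,0,0,0,0,0,-0.18],[-1,0,0,0,0,0,-0.18],[-1,0,0,0,0,0,-0.07],[-1,0,0,0,0,0,0]]]';python3 to.py .613 .202 .2121 83.2
```

```text
clock: 32.33
position: [0.6121, 0.2038, 0.322]
tool_rot: [3.141, 0.001, -0.061]
force: [-0.1, -0.2, -1.4]
grip_width: 0.0354
finger_force: 45.1
clock: 33.58
position: [0.6119, 0.2022, 0.322]
tool_rot: [-3.14, 0.0, 1.448]
force: [1.1, -0.8, -2.0]
grip_width: 0.0354
finger_force: 45.2
t 33.575 pos [0.6119 0.2022 0.322 ] yaw 82.97 F [ 1.114  -0.8017 -1.9909] w 0.0354 45.2 q [-0.1031  0.6808 -0.4769  1.5997  0.3622  0.9515 -0.8245]
shift cm [ 0.0002  0.1261 10.9944] rotvec [-0.0013  0.0004 -0.004 ] shift after turn [-0.0045  0.1122 10.9946]
```

```bash
python3 -m creep '[[[-1,0,0.1,3.5,0,0,0],[-1,0,0,3,0,0,0],[-1,0,0,2,0,0,0],[-1,0,0,1,0,0,0],[-1,0,0,0.7,0,0,0],[-1,0,0,0.4,0,0,0],[-1,0,0,0.2,0,0,0],[-1,0,0,0,0,0,0]]]'; python3 -m creep '[[[-1,0,0,0.1,0,0,0],[-1,0,0,0,0,0,0]]]'|grep -E "pos|^force"; python3 -m creep '[[[-1,0,0,0.1,0,0,0],[-1,0,0,0,0,0,0]]]'|grep -E "pos|^force"
```

```text
clock: 34.58
position: [0.6132, 0.2024, 0.215]
tool_rot: [3.141, -0.0, 1.449]
force: [-0.3, -0.1, -1.3]
grip_width: 0.0355
finger_force: 45.2
position: [0.6131, 0.2023, 0.2138]
force: [-0.0, -0.7, -1.8]
position: [0.6131, 0.2024, 0.2126]
force: [1.0, -0.5, -1.7]
```

```bash
python3 -m creep '[[[-1,0,0,0.1,0,0,0],[-1,0,0,0,0,0,0]]]'|grep -E "pos|^force"
```

```text
position: [0.6131, 0.2024, 0.2121]
force: [-2.8, -1.3, 6.1]
```

Seated. Release, retreat, go to the terminals.

```bash
python3 -m creep '[[[0.4,0,0,0,0,0,0],[0.4,0,0,0,0,0,0],[0.4,0,0,0,0,0,0],[0.4,0,0,0,0,0,0],[0.4,0,0,-1,0,0,0],[0.4,0,0,-3,0,0,0],[1,0,0,-4,0,0,0],[1,0,0,-4,0,0,0],[1,0,0,0,0,0,0]]]'; python3 to.py .440 .081 .33 -2.6
```

```text
clock: 36.45
position: [0.6136, 0.2027, 0.3355]
tool_rot: [3.137, -0.002, 1.449]
force: [-0.4, -0.7, -0.5]
grip_width: 0.0852
finger_force: 0.0
t 36.45 pos [0.6136 0.2027 0.3355] yaw 82.99 F [-0.403  -0.7443 -0.4613] w 0.0852 0.0 q [-0.0994  0.6667 -0.4831  1.5873  0.3565  0.9708 -0.8184]
shift cm [-14.1965 -15.7525   0.4431] rotvec [ 0.0021 -0.0055  1.4939] shift after turn [-16.7943  12.9432   0.5521]
```

```bash
python3 -m creep '[[[1,-2.4,-2.6,0,0,0,0],[1,-2.4,-2.6,0,0,0,0],[1,-2.4,-2.6,0,0,0,0],[1,-2.4,-2.6,0,0,0,0],[1,-2.4,-2.6,0,0,0,0],[1,-2.2,-2.7,0,0,0,0]]]'; python3 -m creep '[[[1,0,0,0,0,0,0.18],[1,0,0,0,0,0,0.18],[1,0,0,0,0,0,0.18],[1,0,0,0,0,0,0.18],[1,0,0,0,0,0,0.18],[1,0,0,0,0,0,0.18],[1,0,0,0,0,0,0.18],[1,0,0,0,0,0,0.18],[1,0,0,0,0,0,0.05],[1,0,0,0,0,0,0]]]';python3 to.py .440 .081 .199 -2.6
python3 - <<'E'
from workcell import vision
import cv2
f=vision.grab_frame("scene");cv2.imwrite("pics/s3.png",cv2.resize(f["image"][90:280,100:440],None,fx=2.2,fy=2.2))
E
```

```text
clock: 37.2
position: [0.4388, 0.0797, 0.3316]
tool_rot: [-3.141, 0.0, 1.449]
force: [0.2, 0.6, 0.5]
grip_width: 0.0854
finger_force: 0.0
clock: 38.45
position: [0.4398, 0.0806, 0.3316]
tool_rot: [3.141, 0.0, -0.04]
force: [-0.9, -0.4, 0.5]
grip_width: 0.0858
finger_force: 0.0
t 38.45 pos [0.4398 0.0806 0.3316] yaw -2.32 F [-0.9326 -0.4441  0.4599] w 0.0858 0.0 q [-0.172   0.3573 -0.1752  2.1156  0.0976  0.6763 -2.0239]
shift cm [ 0.0216 -0.0395 13.2646] rotvec [0.0001 0.0002 0.0049] shift after turn [ 0.0187 -0.038  13.2646]
```

View pics/s3.png

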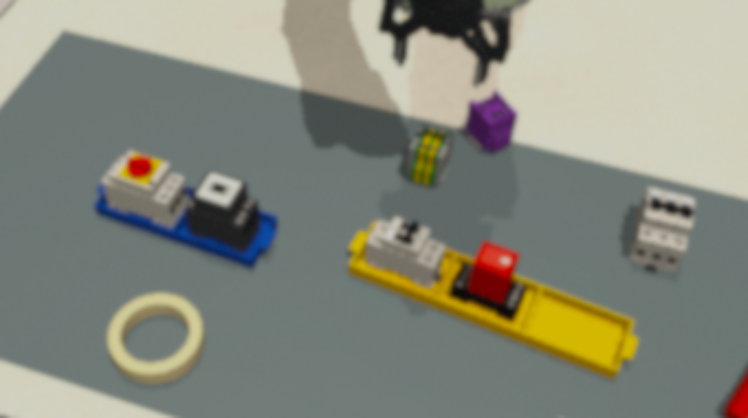

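Breaker2 (crop 405,250) and relay (490,280) stand in the yellow tray. The terminals (428,158) are clear of the purple look-alike (491,122).

```bash
python3 -m creep '[[[1,0,0,3.5,0,0,0],[1,0,0,3.5,0,0,0],[1,0,0,3.5,0,0,0],[1,0,0,1.7,0,0,0],[1,0,0,1,0,0,0],[1,0,0,0,0,0,0],[-1,0,0,0,0,0,0],[-1,0,0,0,0,0,0],[-1,0,0,0,0,0,0],[-1,0,0,0,0,0,0],[-1,0,0,0,0,0,0],[-1,0,0,0,0,0,0]]]' 40; python3 to.py .440 .081 .199 -2.6; python3 -m creep '[[[-1,0,0,-1.5,0,0,0],[-1,0,0,-3.5,0,0,0],[-1,0,0,-3.5,0,0,0],[-1,0,0,-3.5,0,0,0],[-1,0,0,0,0,0,0]]]'; python3 to.py .6257 .3082 .32 83.2
```

```text
clock: 40.0
position: [0.4402, 0.0806, 0.2004]
tool_rot: [-3.141, -0.001, -0.041]
force: [-1.7, 0.2, 10.7]
grip_width: 0.0431
finger_force: 39.5
t 40.0 pos [0.4402 0.0806 0.2004] yaw -2.36 F [-1.6628  0.1621 10.6982] w 0.0431 39.5 q [-0.2299  0.615  -0.1083  2.1889  0.1858  0.3448 -2.1055]
shift cm [-0.019  -0.0407  0.138 ] rotvec [-0.0003 -0.0011  0.0042] shift after turn [-0.019  -0.0407  0.138 ]
clock: 40.62
position: [0.4403, 0.0805, 0.3226]
tool_rot: [-3.14, -0.005, -0.042]
force: [0.7, 0.3, -2.0]
grip_width: 0.0431
finger_force: 41.9
t 40.625 pos [0.4403 0.0805 0.3226] yaw -2.38 F [ 0.6818  0.2761 -2.0496] w 0.0431 41.9 q [-0.1665  0.373  -0.1822  2.1237  0.1104  0.6487 -2.0366]
shift cm [ 17.5748 -23.522    0.3712] rotvec [ 0.0024 -0.0047 -1.4937] shift after turn [24.8068 15.7113  0.2601]
```

```bash
python3 -m creep '[[[-1,2.5,-3.4,0,0,0,0],[-1,2.5,-3.4,0,0,0,0],[-1,2.5,-3.4,0,0,0,0],[-1,2.5,-3.4,0,0,0,0],[-1,2.5,-3.4,0,0,0,0],[-1,2.5,-3.3,0,0,0,0],[-1,2.6,-3.2,0,0,0,0]]]'; python3 -m creep '[[[-1,0,0,0,0,0,-0.18],[-1,0,0,0,0,0,-0.18],[-1,0,0,0,0,0,-0.18],[-1,0,0,0,0,0,-0.18],[-1,0,0,0,0,0,-0.18],[-1,0,0,0,0,0,-0.18],[-1,0,0,0,0,0,-0.18],[-1,0,0,0,0,0,-0.18],[-1,0,0,0,0,0,-0.05],[-1,0,0,0,0,0,0]]]';python3 to.py .6257 .3082 .2044 83.2
```

```text
clock: 41.5
position: [0.6259, 0.309, 0.3192]
tool_rot: [3.141, 0.001, -0.041]
force: [0.4, -0.4, -0.3]
grip_width: 0.0435
finger_force: 41.8
clock: 42.75
position: [0.6254, 0.3077, 0.3192]
tool_rot: [-3.141, 0.001, 1.448]
force: [0.4, 0.6, -1.1]
grip_width: 0.0436
finger_force: 41.8
t 42.75 pos [0.6254 0.3077 0.3192] yaw 82.98 F [ 0.4202  0.5782 -1.1251] w 0.0436 41.8 q [-0.2333  0.772  -0.5245  1.4417  0.4166  1.0406 -0.9693]
shift cm [ 0.0556  0.0385 11.4751] rotvec [-0.001   0.0005 -0.0039] shift after turn [ 0.0493  0.0276 11.4751]
```

```bash
python3 -m creep '[[[-1,0,0,3.5,0,0,0],[-1,0,0,3.5,0,0,0],[-1,0,0,2,0,0,0],[-1,0,0,1,0,0,0],[-1,0,0,0.7,0,0,0],[-1,0,0,0.4,0,0,0],[-1,0,0,0.2,0,0,0],[-1,0,0,0,0,0,0]]]'; python3 -m creep '[[[-1,0,0,0.1,0,0,0],[-1,0,0,0.1,0,0,0],[-1,0,0,0,0,0,0]]]'|grep -E "pos|^force"; python3 -m creep '[[[-1,0,0,0.1,0,0,0],[-1,0,0,0,0,0,0]]]'|grep -E "pos|^force"
```

```text
clock: 43.75
position: [0.6256, 0.3081, 0.207]
tool_rot: [3.141, -0.0, 1.449]
force: [0.3, 0.3, -1.1]
grip_width: 0.0433
finger_force: 41.8
position: [0.6255, 0.3081, 0.2047]
force: [0.3, 0.1, -1.6]
position: [0.6255, 0.3081, 0.2045]
force: [-4.1, -2.8, 9.7]
```

```bash
python3 -m creep '[[[0.4,0,0,0,0,0,0],[0.4,0,0,0,0,0,0],[0.4,0,0,0,0,0,0],[0.4,0,0,0,0,0,0],[0.4,0,0,-1,0,0,0],[0.4,0,0,-3,0,0,0],[1,0,0,-4,0,0,0],[1,0,0,-4,0,0,0],[1,0,0,-4,0,0,0],[1,0,-4,0,0,0,0],[1,0,-4,0,0,0,0],[1,0,0,0,0,0,0]]]'
python3 - <<'E'
from workcell import vision
from h import *
f=vision.grab_frame("scene");g=vision.grab_frame("top")
cv2.imwrite("pics/s4.png",cv2.resize(f["image"][90:280,100:440],None,fx=2.2,fy=2.2))
P=cloud(f);z=P[...,2]
m=((P[...,0]>.3)&(P[...,0]<.8)&(abs(P[...,1])<.5)&(z>.03)&(z<.12)).astype(np.uint8)
k,l,st,ce=cv2.connectedComponentsWithStats(m)
for i in range(1,k):
    if st[i,4]>60:
        q=P[l==i];c,s,a=rect(q[:,:2]);print(ce[i].round(),c,s.round(1),round(a,1),"top",np.percentile(q[:,2],98))
E
```

```text
clock: 45.88
position: [0.5438, 0.3188, 0.3651]
tool_rot: [3.141, -0.001, 1.452]
force: [0.8, -0.0, 0.6]
grip_width: 0.0856
finger_force: 0.0
[323. 143.] [0.3604 0.1437] [56.1 48.9] 46.0 top 0.06125311731492338
[165. 173.] [ 0.6187 -0.2348] [92.8 47.4] 86.4 top 0.08487838243984952
[200. 184.] [ 0.625  -0.1272] [77.  49.1] 87.6 top 0.08669932609660932
[402. 191.] [0.4586 0.3772] [88.8 54.3] 0.4 top 0.07185937233127934
[284. 202.] [0.603  0.0951] [84.9 38.4] 83.8 top 0.07575931133084678
[323. 215.] [0.6145 0.1996] [79.2 39.2] 83.5 top 0.08595307947872084
[364. 233.] [0.6269 0.3055] [62.6 47.8] 80.7 top 0.06456580680706503
```

View pics/s4.png

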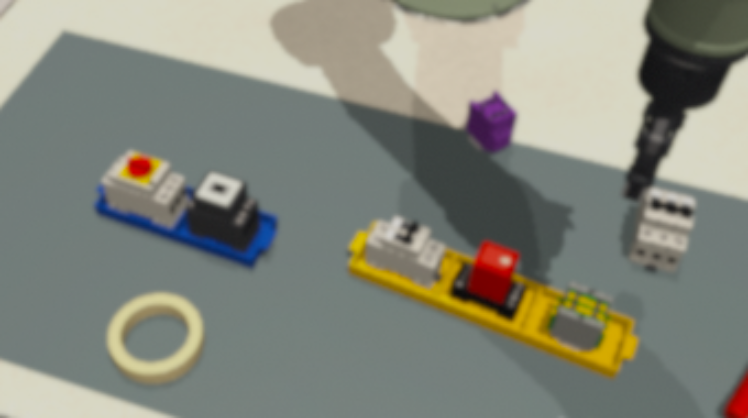

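All five devices stand upright in their compartments with tops about 4 mm higher than on the bench, so they are on the tray floor. Breaker3 (crop 660,225), tape (155,335) and purple look-alike (491,122) are unmoved, and the gripper is clear.

```bash
python3 -c "
from workcell import bot
print(bot.job_done())"
```

```text
the job is handed in; nothing more can be done
None
```

The job is handed in: the motor switch and contactor stand in the blue tray, and the two-pole breaker, relay and earth terminals stand in the yellow tray, all placed in the order you gave in about 46 s, with the unwanted items left where they were.

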